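Demagnetise a screwdriver

TASK

Power up the bench demagnetiser by plugging the blue power pack fully home into its socket, and let go of the pack. Then pick up the yellow screwdriver by its handle, carry it over the row of things on the bench without disturbing them, and stop with the middle of its blade hovering level about 1 cm above the centre of the two steel poles, lined up along them, never letting the screwdriver touch the demagnetiser. Finish while still holding it there: do not put it down.

Things in the scene. Friction and masses are not known exactly. Their poses are not given: they have to be found in the camera images.
- pack_centre (a point): centre of the blue head of the power pack, 34 x 46 x 52 mm (x, y, z); below it is a black plug foot 24 x 34 mm (x, y), 18 mm tall, on which the pack stands upright, so this point is 44 mm above the foot's underside and 26 mm below the top. z is up. Loose, about 0.15 kg; grasp it across the 34 mm width. A half turn makes no difference.
- pack_foot (a point): centre of the underside of the power pack's plug foot; same axes as the pack
- socket (a point): centre of the mouth of the demagnetiser's socket: a chamfered hole 27 x 37 mm (x, y), 20 mm deep, in the top of its fixed grey base (186 x 100 x 30 mm; this point is 55 mm from the base's middle towards -x, 30 mm above the bench). The pack's x and y go along the socket's, either way round; fully home, the pack's head rests on the base and its foot is 18 mm below this point.
- poles (a point): centre of the top face of the demagnetiser's two steel poles, 70 mm above the bench, 105 mm from the socket. They form one strip 75 mm long (this point's y) and 18 mm wide (x) with a thin brass spacer in the middle, on a green housing 60 x 76 mm (x, y) whose top is 66 mm above the bench. z is up. The screwdriver's y goes along this y, handle at either end.
- driver_handle (a point): middle of the handle of the yellow-handled screwdriver, which lies on the bench: 210 mm long, 0.09 kg. The handle is round, 26 mm thick, 95 mm long, along the screwdriver's y axis (+y from the blade to the butt of the handle, z up as it lies); it balances inside the handle. This point is on the axis, 12 mm above the bench at the start.
- driver_blade (a point): middle of the screwdriver's steel blade, on the axis, 102 mm from driver_handle towards -y; the blade is 6 mm thick and the handle's front end is 55 mm from this point
- tape: roll of yellow tape lying flat, 100 mm across, 48 mm tall; loose bystander. Origin at the centre of its underside. With the next two it forms a row on the bench between the start of pack and screwdriver and the demagnetiser
- tumbler: dark red tumbler, upright, 85 mm across, 130 mm tall; loose bystander in the row. Origin at the centre of its underside
- glue_tin: green tin with a grey lid, upright, 66 mm across, 60 mm tall; loose bystander in the row. Origin at the centre of its underside
There are look-alikes about, which are no part of the job. Of the things that look like the part that bears pack_centre, the larger one is meant.

How it is judged:
By the outcome, as a careful person would: the job done as asked, in the order asked, and still so for the second after the job is handed in, while the arm keeps its last pose, push and grip.
It also fails if it takes over 64 s, if anything falls off the work surface, if the arm or the gripper's body presses on something with over 40 N, if the wrist force passes 120 N, or if a joint passes its speed limit or range.

ROBOT

A 6-joint arm with a two-finger parallel gripper is mounted at the origin on the work surface; the furniture and walls round the work are solid. World frame = base frame: x ahead of the robot, y to its left, z up, the work surface at z = 0. Lengths are in m, angles in degrees, forces in N, time in s.
With the tool pointing down it reaches from about 0.4 to 0.825 m from the base axis. Payload 7 kg.
Tool frame: the origin (TCP) lies midway between the tips of the shut fingers; the grasp point (between the pads) lies 19 mm behind it; z points along the fingers, y is the direction in which the jaws open and shut (so a half turn about z gives the same grasp; the last joint's range is limited). The gripper opens to 88 mm and grips with 3 to 60 N. Pads are 19 mm wide; open, the fingers measure 130 mm over their backs; the gripper's body (78 mm by 193 mm) begins 47 mm behind the grasp point.
Start: joints at [88.757, 20.546, 0.682, 0, -70.136, -16.507], TCP at [0.206, 0.643, 0.227] pointing down, gripper open.
Joint ranges: [-176.03, 176.03], [-82.01, 121.73], [-58.28, 71.71], [-173.87, 95.51], [-174.79, -0.11], [-173.66, 173.66]. Speed limits (degrees/s): [136.94, 136.94, 172.46, 180, 180, 180].

INTERFACE

Orientations are given as [roll, pitch, yaw] about the fixed x, y, z axes, in that order (R = Rz(yaw) Ry(pitch) Rx(roll)).
In Python, from plant import ctrl, snapshot gives the robot as it stands.
- The arm moves only by the shell command python3 -m pendant 'ROWS'. ROWS is JSON, a list of rows, each a list of 7 numbers: the shift along the tool's x, y, z in m, then the turn, a rotation vector about the tool's x, y, z in rad, then the opening, from -1 (shut) to 1 (fully open), so that 0 is half open. In form: [[x, y, z, ax, ay, az, jaw], ...]. A call has 1 to 12 rows; each row is the pose to reach, as a shift and turn from the pose commanded when the call began, along the tool's axes at that moment; what a row does not reach only later rows make up. A row lasts 1/8 s, in which the tool goes at most 62.5 mm and 10.7 degrees, less where a joint would pass 70% of its speed; a pose out of reach is approached as far as the arm can. A call with a gripper value outside its range is refused whole. The fingers move at their own pace and stop on an object; the grip force is fixed at half the most. Time passes only in rows, so rows that repeat a pose let the fingers close. It gives the time, the measured TCP pose, the force and the opening at its end, in the units of the state.
- ctrl.get_obs(): the state, without advancing time (a new reading comes with each control period).
- snapshot(name): name is "scene" or "side" or "wrist"; returns a dict with "image" (400x640x3 uint8, blue, green, red), "mtx" (3x3 intrinsics, pixels), "eye" and "attitude" of the camera in the world; the wrist camera has in their place "tool_from_camera" (4x4, takes a point from camera to tool coordinates, whose origin is the TCP and whose axes are the flange's). Camera axes: x right, y up, looking along -z (the intrinsics and any distortion apply to the point x, -y, -z); pixel columns grow to the right and rows downward; lengths in m; the calibration is good to about 2 mm. The wrist camera is an equidistant fisheye: a pixel r from the principal point sees the ray r / f radians off the axis. A picture is of the moment at which its call begins: read the wrist's pose just before it. There is no depth.
- ctrl.close_job(): hands the job in, once; it reports no verdict.
The state is a dict: "clock": time; "joint_pos": joint angles; "qvel": joint speeds; "tau": joint torques, N m; "tool_pos": TCP position; "orientation": TCP orientation; "force": force on the tool from outside, world axes, zero at the start; "moment": the same for the moment, N m; "opening": finger opening in m.
Only numpy, scipy, OpenCV 4.12 (cv2) and the standard library are available. Lean on these libraries where they do the work, as an engineer would, in place of code of your own. Each camera call takes 0.05 s, during which the arm holds its last target.

## Working session

There is one attempt and no reset: what is moved stays moved. The work goes in short steps, Python scripts to look and compute and a shell command to move; the robot and the scene stay as the last step left them, time stands still between calls to the robot, and variables do not carry over. Pictures are saved under pics/ and viewed, and the job is handed in when it is done.

```bash
mkdir -p pics; ls
python3 - <<'E'
from plant import ctrl, snapshot
import cv2, numpy as np
np.set_printoptions(precision=4,suppress=True)
print(ctrl.get_obs())
for n in ["scene","side","wrist"]:
    s=snapshot(n); cv2.imwrite(f"pics/{n}0.png",s["image"])
    print(n,{k:v for k,v in s.items() if k!="image"})
E
```

```text
pics
{'clock': 0.0, 'joint_pos': array([ 88.7564,  20.5898,   0.6345,  -0.0217, -70.1358, -16.5078]), 'qvel': array([ 0.0405, -0.0078, -0.006 ,  0.0331,  0.0305,  0.059 ]), 'tau': array([ -0.0013, -58.271 ,  29.3048,   6.9974,   0.0068,  -0.0002]), 'tool_pos': array([0.2057, 0.6424, 0.2256]), 'orientation': array([179.9068,  -0.0063, -17.7589]), 'force': array([ 0.2227, -0.0607,  0.499 ]), 'moment': array([-0.0521, -0.006 , -0.0177]), 'opening': 0.08766933441502352}
scene {'mtx': array([[438.1903,   0.    , 323.4416],
       [  0.    , 438.1903, 197.116 ],
       [  0.    ,   0.    ,   1.    ]]), 'eye': array([ 0.0813, -0.4038,  0.8482]), 'attitude': array([ 38.1685,  -0.7119, -50.8459])}
side {'mtx': array([[393.8796,   0.    , 316.7065],
       [  0.    , 393.8796, 195.9992],
       [  0.    ,   0.    ,   1.    ]]), 'eye': array([0.0773, 0.6235, 0.6926]), 'attitude': array([  54.1452,   -0.4486, -142.2686])}
wrist {'mtx': array([[309.7069,   0.    , 315.6971],
       [  0.    , 309.7069, 202.3617],
       [  0.    ,   0.    ,   1.    ]]), 'tool_from_camera': array([[ 0.0016,  0.9687,  0.2481,  0.0651],
       [ 1.    , -0.0014, -0.0009, -0.0015],
       [-0.0005,  0.2481, -0.9687, -0.1575],
       [ 0.    ,  0.    ,  0.    ,  1.    ]])}
```

View pics/scene0.png

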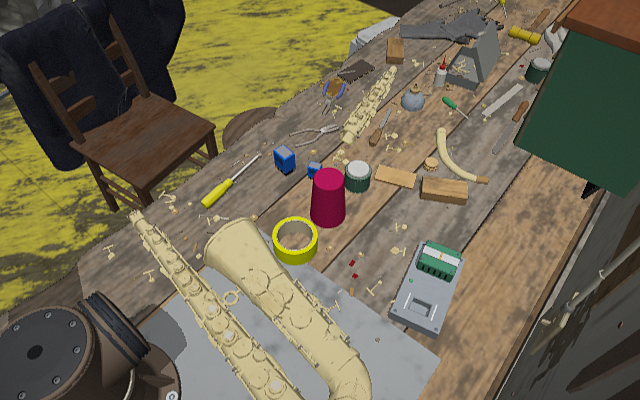

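View pics/side0.png

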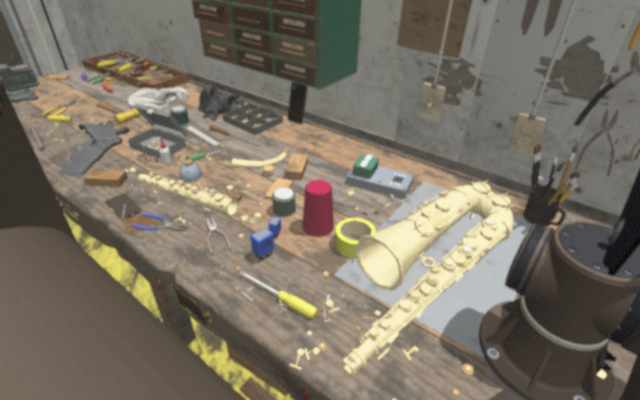

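View pics/wrist0.png

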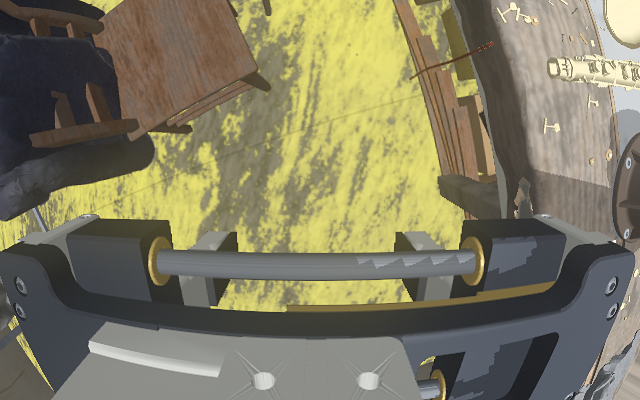

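```bash
cat > h.py <<'E'
import numpy as np, cv2
from scipy.spatial.transform import Rotation as Rn
from plant import ctrl, snapshot
np.set_printoptions(precision=4,suppress=True)
def fixed(n):
    s=snapshot(n); return s
def ray(s,u,v):
    K=s["mtx"]; R=Rn.from_euler("xyz",s["attitude"],degrees=True).as_matrix()
    d=R@np.array([(u-K[0,2])/K[0,0],-(v-K[1,2])/K[1,1],-1]); return np.array(s["eye"]),d
def atz(s,u,v,z):
    e,d=ray(s,u,v); return e+d*(z-e[2])/d[2]
def proj(s,P):
    K=s["mtx"]; R=Rn.from_euler("xyz",s["attitude"],degrees=True).as_matrix()
    c=(np.atleast_2d(P)-s["eye"])@R
    return np.c_[K[0,2]+K[0,0]*c[:,0]/-c[:,2],K[1,2]-K[1,1]*c[:,1]/-c[:,2]]
def wpose(o=None):
    o=o or ctrl.get_obs(); return np.array(o["tool_pos"]),Rn.from_euler("xyz",o["orientation"],degrees=True).as_matrix()
def wray(s,pose,u,v):
    p,R=pose;K=s["mtx"];T=s["tool_from_camera"]
    x=(u-K[0,2])/K[0,0];y=(v-K[1,2])/K[1,1];r=np.hypot(x,y)
    k=np.sin(r)/r if r>1e-9 else 1
    d=np.array([x*k,-y*k,-np.cos(r)])
    return p+R@T[:3,3], R@T[:3,:3]@d
def watz(s,pose,u,v,z):
    e,d=wray(s,pose,u,v); return e+d*(z-e[2])/d[2]
def wproj(s,pose,P):
    p,R=pose;K=s["mtx"];T=s["tool_from_camera"]
    t=(np.atleast_2d(P)-p)@R; c=(t-T[:3,3])@T[:3,:3]
    q=np.c_[c[:,0],-c[:,1]];n=np.linalg.norm(q,axis=1);th=np.arctan2(n,-c[:,2])
    return np.array([K[0,2],K[1,2]])+q/n[:,None]*th[:,None]*K[0,0]
def crop(img,x0,y0,w,h,f,name):
    c=cv2.resize(img[y0:y0+h,x0:x0+w],None,fx=f,fy=f,interpolation=cv2.INTER_CUBIC); cv2.imwrite("pics/"+name,c)
E
python3 - <<'E'
import cv2
from h import crop
i=cv2.imread("pics/scene0.png")
crop(i,190,130,160,120,5,"c1.png")
crop(i,380,225,100,120,5,"c2.png")
E
```

```text
(no output)
```

View pics/c1.png

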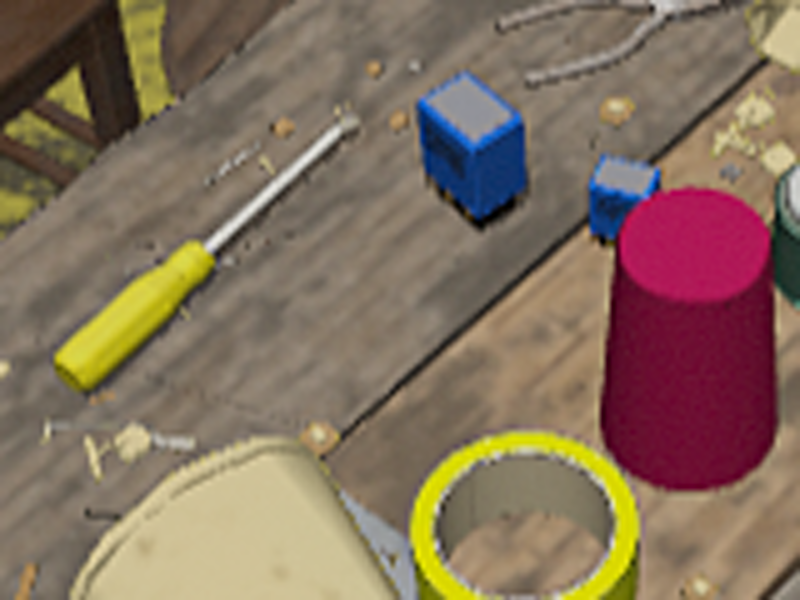

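View pics/c2.png

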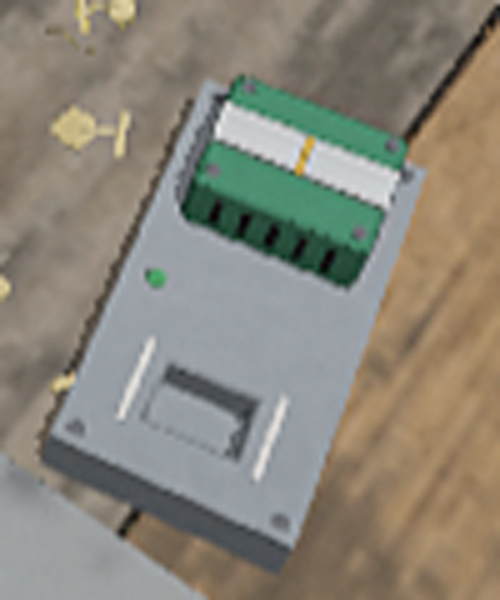

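Run:
```python
from h import *
s=snapshot("scene")
A=lambda p,z,o: np.array([atz(s,o[0]+u/5,o[1]+v/5,z)[:2] for u,v in p])
def P(n,p,z,o):
    a=A(p,z,o); print(n,a.mean(0),'\n',a); 
    if len(a)==4:
        for i in range(4):
            d=a[(i+1)%4]-a[i]; print("  len",np.linalg.norm(d),"ang",np.degrees(np.arctan2(d[1],d[0])))
o1=(190,130);o2=(380,225)
P("packtop",[(420,103),(465,72),(523,120),(478,153)],.07,o1)
P("base",[(45,447),(297,550),(425,172),(210,80)],.03,o2)
P("sock",[(143,418),(240,462),(258,404),(168,366)],.03,o2)
P("poles",[(215,140),(393,208),(402,165),(222,102)],.07,o2)
P("spacer",[(307,156)],.07,o2)
P("driver butt, front, tip",[(74,371),(202,250),(350,122)],.012,o1)
P("tape top c",[(525,540)],.048,o1)
P("tumbler top",[(695,245)],.13,o1)
P("tumbler bot",[(692,445)],.0,o1)
P("tin top",[(357.5,169)],.06,(0,0)) if 0 else print(atz(s,357.5,168,.06))
P("smallpack top",[(625,175)],.045,o1)
```

```text
packtop [0.6087 0.1371] 
 [[0.5969 0.1605]
 [0.6269 0.158 ]
 [0.6207 0.1139]
 [0.5903 0.1161]]
  len 0.030109050719191087 ang -4.769870149181907
  len 0.04444947951983657 ang -98.03593209382721
  len 0.03043811053715788 ang 176.0192015814572
  len 0.044887573313166174 ang 81.57888751104355
base [ 0.5471 -0.3188] 
 [[ 0.4414 -0.2899]
 [ 0.4682 -0.3876]
 [ 0.6488 -0.3467]
 [ 0.63   -0.2509]]
  len 0.10127675674665511 ang -74.64586730936844
  len 0.1851535648338591 ang 12.765495445405062
  len 0.09757919495255052 ang 101.10179025704487
  len 0.1925950514728766 ang -168.31606121529882
sock [ 0.4933 -0.3301] 
 [[ 0.4762 -0.3133]
 [ 0.4849 -0.3525]
 [ 0.5105 -0.3456]
 [ 0.5016 -0.3091]]
  len 0.04021518816796618 ang -77.5678906967469
  len 0.02654758460779457 ang 15.190036644599816
  len 0.037554578497853736 ang 103.73254367507391
  len 0.025702309098172782 ang -170.67449817519451
poles [ 0.598  -0.3078] 
 [[ 0.5793 -0.2753]
 [ 0.5978 -0.3474]
 [ 0.618  -0.3406]
 [ 0.597  -0.2679]]
  len 0.07445799121986879 ang -75.63468678937312
  len 0.021317271186346496 ang 18.52993394854707
  len 0.07564142960028854 ang 106.08702883092695
  len 0.019178963604290607 ang -157.5495915503057
spacer [ 0.5968 -0.3084] 
 [[ 0.5968 -0.3084]]
driver butt, front, tip [0.4977 0.215 ] 
 [[0.3999 0.2075]
 [0.4913 0.2162]
 [0.6017 0.2212]]
tape top c [ 0.4489 -0.038 ] 
 [[ 0.4489 -0.038 ]]
tumbler top [ 0.5709 -0.0321] 
 [[ 0.5709 -0.0321]]
tumbler bot [ 0.5613 -0.0416] 
 [[ 0.5613 -0.0416]]
[ 0.69  -0.027  0.06 ]
smallpack top [0.6422 0.067 ] 
 [[0.6422 0.067 ]]
```

```bash
cat >> h.py <<'E'
def goto(x,y,z,yaw):
    p,R=wpose(); T=Rn.from_euler("xyz",[180,0,yaw],degrees=True).as_matrix()
    o=ctrl.get_obs()
    print("clock",o["clock"],"now",p,o["orientation"],"F",o["force"],"open",round(o["opening"],4))
    print("shift",R.T@(np.array([x,y,z])-p),"rotvec",Rn.from_matrix(R.T@T).as_rotvec())
E
python3 -c "
from h import *
goto(.609,.137,.20,-97)"
```

```text
clock 0.2 now [0.2057 0.6426 0.226 ] [179.9439  -0.0066 -17.7529] F [-0.2121  0.3959 -0.5905] open 0.0871
shift [0.5382 0.3585 0.0264] rotvec [ 0.0007 -0.0008  1.3831]
```

```bash
python3 -m pendant '[[0.05,0.033,0,0,0,0.15,1],[0.1,0.066,0,0,0,0.3,1],[0.15,0.1,0.005,0,0,0.45,1],[0.2,0.133,0.01,0,0,0.6,1],[0.25,0.167,0.01,0,0,0.75,1],[0.3,0.2,0.015,0,0,0.9,1],[0.35,0.233,0.02,0,0,1.05,1],[0.4,0.267,0.02,0,0,1.2,1],[0.45,0.3,0.025,0,0,1.3,1],[0.5,0.333,0.026,0,0,1.383,1],[0.538,0.3585,0.026,0,0,1.383,1],[0.538,0.3585,0.026,0,0,1.383,1]]'
python3 - <<'E'
from h import *
goto(.609,.137,.20,-97)
s=snapshot("wrist"); cv2.imwrite("pics/w1.png",s["image"])
print(wproj(s,wpose(),[.609,.137,.07]))
E
```

```text
clock: 1.7
tool_pos: [0.6101, 0.1346, 0.1998]
orientation: [180.0, -0.1, -97.2]
force: [0.1, -0.2, -0.6]
opening: 0.088
clock 1.7 now [0.6101 0.1346 0.1998] [179.9532  -0.0538 -97.2192] F [ 0.1162 -0.1696 -0.5651] open 0.088
shift [-0.0022  0.0014 -0.0002] rotvec [ 0.0008 -0.0009 -0.0038]
[[314.8468 194.5851]]
```

View pics/w1.png

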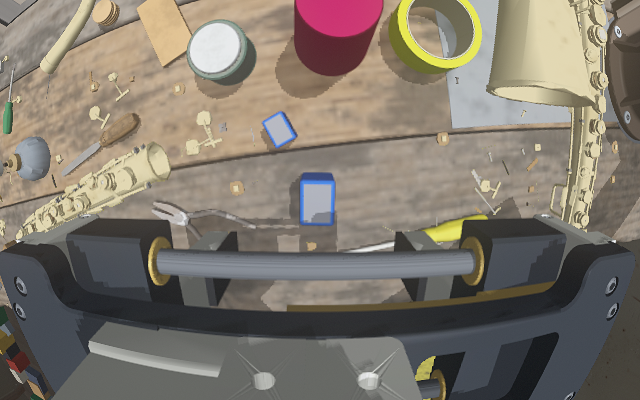

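```bash
python3 -c "
from h import *
crop(cv2.imread('pics/w1.png'),270,160,100,75,8,'w1c.png')"
```

```text
(no output)
```

View pics/w1c.png

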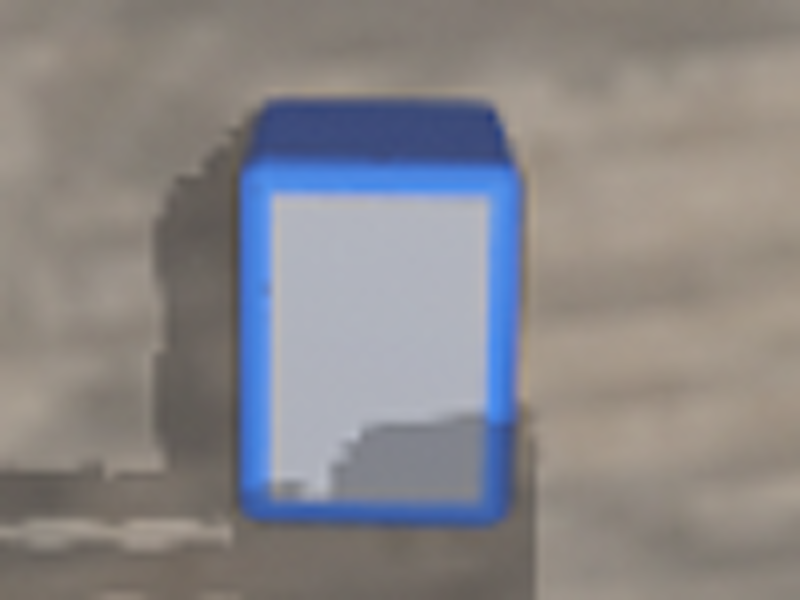

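Pack top corners in the crop: (243,165), (520,165), (513,520), (242,520) – nearly aligned with the tool.

Run:
```python
from h import *
pose=wpose(); s=snapshot("wrist")
a=np.array([watz(s,pose,270+u/8,160+v/8,.07)[:2] for u,v in [(243,163),(520,163),(513,522),(242,522)]])
print(a,a.mean(0))
for i in range(4):
    d=a[(i+1)%4]-a[i]; print(np.linalg.norm(d),np.degrees(np.arctan2(d[1],d[0])))
print("driver", [watz(s,pose,u,v,.012)[:2] for u,v in [(430,235),(487,222)]])
goto(*a.mean(0),.030,-97)
```

```text
[[0.6208 0.1217]
 [0.5884 0.1257]
 [0.5941 0.1699]
 [0.627  0.1658]] [0.6076 0.1457]
0.03265905271248676 172.9480077896337
0.04453983455571606 82.72091058232446
0.033162657595014806 -7.089149505028043
0.04452317331463914 -97.92727564515572
driver [array([0.4747, 0.2186]), array([0.3913, 0.2134])]
clock 1.8 now [0.6088 0.1368 0.2001] [179.9579  -0.0166 -97.0771] F [-0.048  -0.0965 -0.0563] open 0.0877
shift [-0.0088  0.0022  0.1701] rotvec [ 0.0007 -0.0003 -0.0013]
```

```bash
python3 -m pendant '[[-0.006,0.0015,0.05,0,0,0,1],[-0.006,0.0015,0.08,0,0,0,1],[-0.006,0.0015,0.08,0,0,0,1],[-0.006,0.0015,0.08,0,0,0,1]]'
python3 - <<'E'
from h import *
goto(.609,.143,.030,-97)
s=snapshot("wrist"); cv2.imwrite("pics/w2.png",s["image"])
crop(s["image"],250,140,150,100,5,'w2c.png')
E
```

```text
clock: 2.3
tool_pos: [0.6087, 0.1445, 0.1221]
orientation: [-179.9, 0.0, -96.9]
force: [0.2, -0.9, 0.1]
opening: 0.0878
clock 2.3 now [0.6087 0.1445 0.1221] [-179.9044    0.0346  -96.9022] F [ 0.2069 -0.8997  0.0803] open 0.0878
shift [ 0.0015 -0.0004  0.0921] rotvec [-0.0017  0.0006  0.0017]
```

View pics/w2c.png

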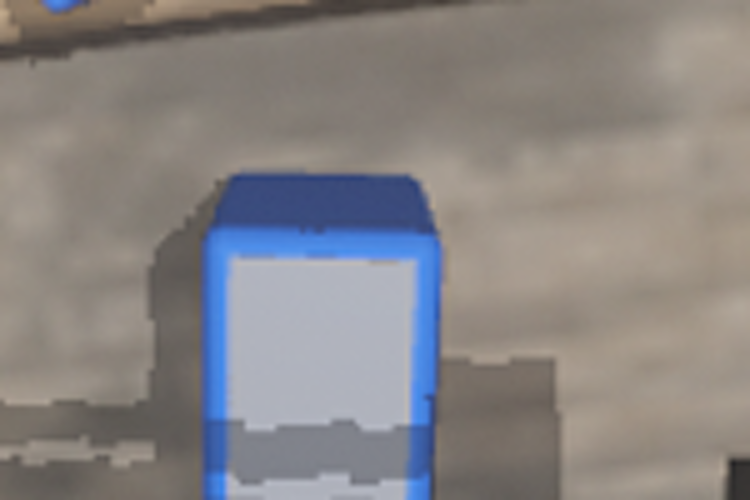

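Run:
```python
from h import *
pose=wpose(); s=snapshot("wrist")
a=np.array([watz(s,pose,250+u/5,140+v/5,.07)[:2] for u,v in [(205,229),(440,231)]]);d=a[0]-a[1]
print(a,np.linalg.norm(d),np.degrees(np.arctan2(d[1],d[0])))
n=np.array([-d[1],d[0]])/np.linalg.norm(d); c=a.mean(0)+.023*n; print(c)
print(wproj(s,pose,[[c[0],c[1],.044]]))
goto(*c,.029,-97.3)
```

```text
[[0.6222 0.12  ]
 [0.5899 0.1241]] 0.03253531669085854 -7.305529610762937
[0.609  0.1448]
[[314.4924 208.0188]]
clock 2.4 now [0.609  0.1444 0.1225] [-179.8557    0.087   -96.9408] F [-0.6666 -0.2556  0.576 ] open 0.0875
shift [-0.0003  0.0003  0.0935] rotvec [-0.0025  0.0015  0.0063]
```

```bash
python3 -m pendant '[[0,0,0.05,0,0,0.006,1],[0,0,0.085,0,0,0.006,1],[0,0,0.0935,0,0,0.006,1],[0,0,0.0935,0,0,0.006,1],[0,0,0.0935,0,0,0.006,-0.5],[0,0,0.0935,0,0,0.006,-0.5],[0,0,0.0935,0,0,0.006,-0.5],[0,0,0.0935,0,0,0.006,-0.5],[0,0,0.0935,0,0,0.006,-0.5],[0,0,0.0935,0,0,0.006,-0.5]]'
```

```text
clock: 3.65
tool_pos: [0.6083, 0.1436, 0.0271]
orientation: [-180.0, 0.0, -97.3]
force: [-0.2, 0.2, 1.1]
opening: 0.0339
```

```bash
python3 -m pendant '[[0,0,-0.05,0,0,0,-1],[0,0,-0.11,0,0,0,-1],[0,0,-0.17,0,0,0,-1],[0,0,-0.2,0,0,0,-1],[0,0,-0.2,0,0,0,-1]]'
python3 - <<'E'
from h import *
goto(.494,-.330,.22,-77.5)
s=snapshot("side"); cv2.imwrite("pics/s1.png",s["image"])
E
```

```text
clock: 4.28
tool_pos: [0.6092, 0.144, 0.2301]
orientation: [-179.8, 0.2, -97.3]
force: [-0.5, 0.7, -1.5]
opening: 0.0343
clock 4.275 now [0.6092 0.144  0.2301] [-179.7531    0.1688  -97.3266] F [-0.4544  0.6627 -1.4866] open 0.0343
shift [0.4849 0.0539 0.0084] rotvec [-0.0048  0.0022 -0.346 ]
```

View pics/s1.png

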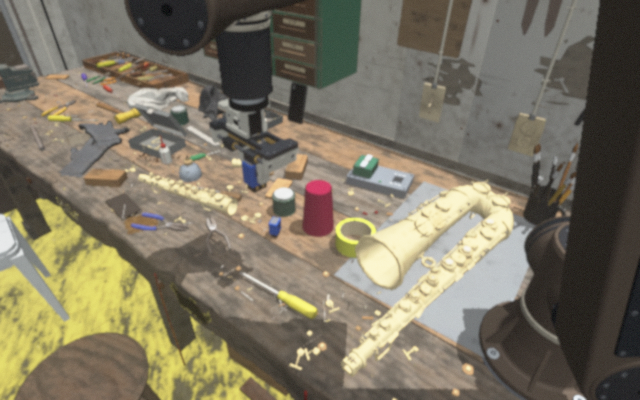

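```bash
python3 -m pendant '[[0.04,0.005,0,0,0,-0.05,-1],[0.085,0.01,0,0,0,-0.1,-1],[0.13,0.015,0,0,0,-0.15,-1],[0.175,0.02,0,0,0,-0.2,-1],[0.22,0.025,0,0,0,-0.25,-1],[0.265,0.03,0,0,0,-0.3,-1],[0.31,0.035,0,0,0,-0.346,-1],[0.35,0.04,0,0,0,-0.346,-1],[0.38,0.045,0,0,0,-0.346,-1],[0.4,0.05,0,0,0,-0.346,-1],[0.4,0.05,0,0,0,-0.346,-1],[0.4,0.05,0,0,0,-0.346,-1]]'
python3 - <<'E'
from h import *
goto(.494,-.330,.22,-77.5)
s=snapshot("wrist"); cv2.imwrite("pics/w3.png",s["image"])
crop(s["image"],200,20,240,180,3.3,'w3c.png')
E
```

```text
clock: 5.82
tool_pos: [0.5074, -0.2463, 0.2266]
orientation: [180.0, 0.0, -77.5]
force: [-0.6, -0.1, -1.2]
opening: 0.0337
clock 5.825 now [ 0.5074 -0.2463  0.2266] [179.9653   0.0275 -77.5068] F [-0.5972 -0.0599 -1.1632] open 0.0337
shift [0.0788 0.0312 0.0065] rotvec [ 0.0006  0.0005 -0.0001]
```

View pics/w3.png

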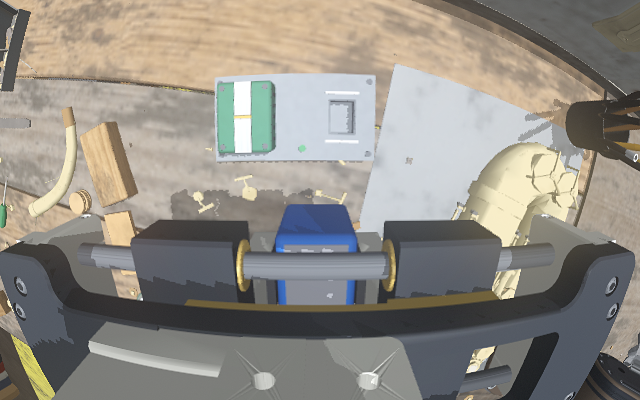

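View pics/w3c.png

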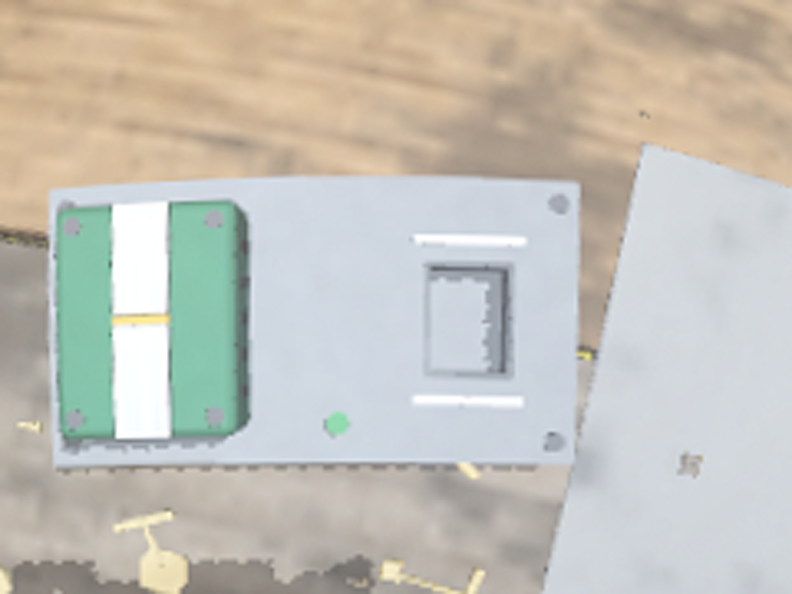

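Run:
```python
from h import *
pose=wpose(); s=snapshot("wrist")
def P(n,p,z):
    a=np.array([watz(s,pose,200+u/3.3,20+v/3.3,z)[:2] for u,v in p]); print(n,a.mean(0)); 
    for i in range(4):
            d=a[(i+1)%4]-a[i]; print("  len",np.linalg.norm(d),"ang",np.degrees(np.arctan2(d[1],d[0])))
    return a.mean(0)
b=P("base",[(50,188),(580,183),(576,463),(57,467)],.03)
k=P("sock",[(424,262),(515,262),(515,378),(424,376)],.03)
q=P("poles",[(112,203),(168,201),(170,437),(115,437)],.07)
d=q-k;print(d,np.linalg.norm(d),np.degrees(np.arctan2(d[1],d[0])))
crop(s["image"],250,190,130,70,6,'w3d.png')
goto(*k,.22,-77.5)
```

```text
base [ 0.5469 -0.3132]
  len 0.18570905399420864 ang -167.8775064468408
  len 0.09892720270080897 ang 102.53914335588335
  len 0.185212428913199 ang 12.718284892447226
  len 0.10085793957101992 ang -77.18100589991214
sock [ 0.4937 -0.325 ]
  len 0.03130861700538545 ang -166.29604325904054
  len 0.040489384728859754 ang 103.11094355714333
  len 0.031547789623679066 ang 12.069360965903012
  len 0.03959256939618557 ang -77.23005658701416
poles [ 0.5962 -0.3025]
  len 0.017909161220944964 ang -168.85425869296026
  len 0.07398037933236376 ang 102.32196324863516
  len 0.01784196851754936 ang 11.180696331845965
  len 0.07399267173419292 ang -77.62618789347276
[0.1025 0.0225] 0.10493396354890779 12.386426541741024
clock 5.925 now [ 0.5077 -0.2461  0.2269] [179.9925   0.0114 -77.4571] F [ 0.4791  0.3712 -1.733 ] open 0.034
shift [0.074  0.0308 0.0069] rotvec [0.0001 0.0002 0.0007]
```

View pics/w3d.png

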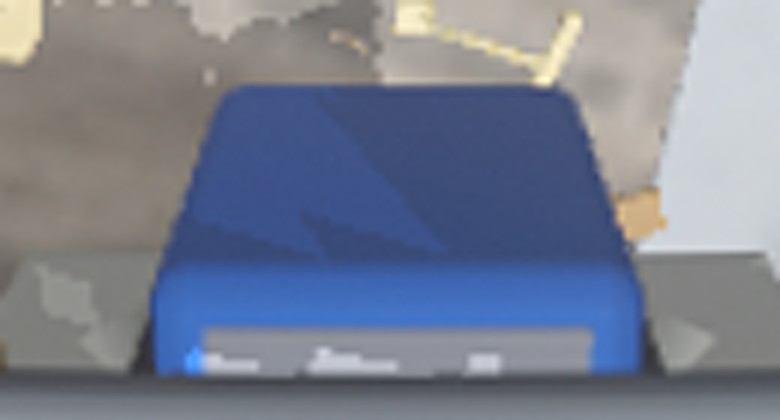

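Run:
```python
from h import *
s=snapshot("wrist"); pose=(np.zeros(3),np.eye(3))
for u,v,z in [(225,88,.0091),(575,88,.0091),(155,268,-.0429),(640,268,-.0429)]:
    print(watz(s,pose,250+u/6,190+v/6,z))
```

```text
[ 0.0205 -0.0152  0.0091]
[0.0206 0.0173 0.0091]
[ 0.022  -0.0153 -0.0429]
[ 0.022   0.0168 -0.0429]
```

```bash
python3 -m pendant '[[0.04,0.016,0,0,0,0,-1],[0.065,0.026,0,0,0,0,-1],[0.075,0.0298,0,0,0,0,-1],[0.075,0.0298,0.03,0,0,0,-1],[0.075,0.0298,0.08,0,0,0,-1],[0.075,0.0298,0.12,0,0,0,-1],[0.075,0.0298,0.142,0,0,0,-1],[0.075,0.0298,0.142,0,0,0,-1],[0.075,0.0298,0.142,0,0,0,-1]]'
python3 - <<'E'
from h import *
goto(.494,-.326,.084,-77.5)
s=snapshot("wrist"); cv2.imwrite("pics/w4.png",s["image"])
s=snapshot("scene"); crop(s["image"],370,200,120,120,5,"s4.png")
E
```

```text
clock: 7.1
tool_pos: [0.4956, -0.3264, 0.0862]
orientation: [-179.9, -0.1, -77.5]
force: [-0.4, -0.5, -0.6]
opening: 0.0339
clock 7.1 now [ 0.4956 -0.3264  0.0862] [-179.9319   -0.0573  -77.4585] F [-0.4398 -0.4829 -0.6444] open 0.0339
shift [-0.0008  0.0015  0.0022] rotvec [-0.0012 -0.001   0.0007]
```

View pics/w4.png

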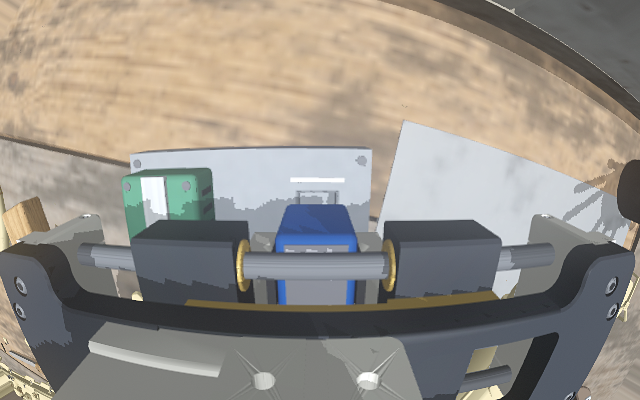

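View pics/s4.png

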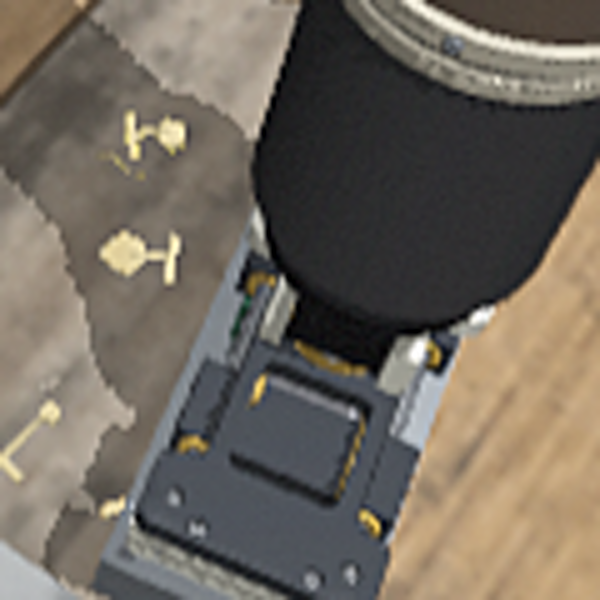

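Run:
```python
from h import *
crop(cv2.imread("pics/w4.png"),270,165,100,75,8,"w4c.png")
```

```text
(no output)
```

View pics/w4c.png

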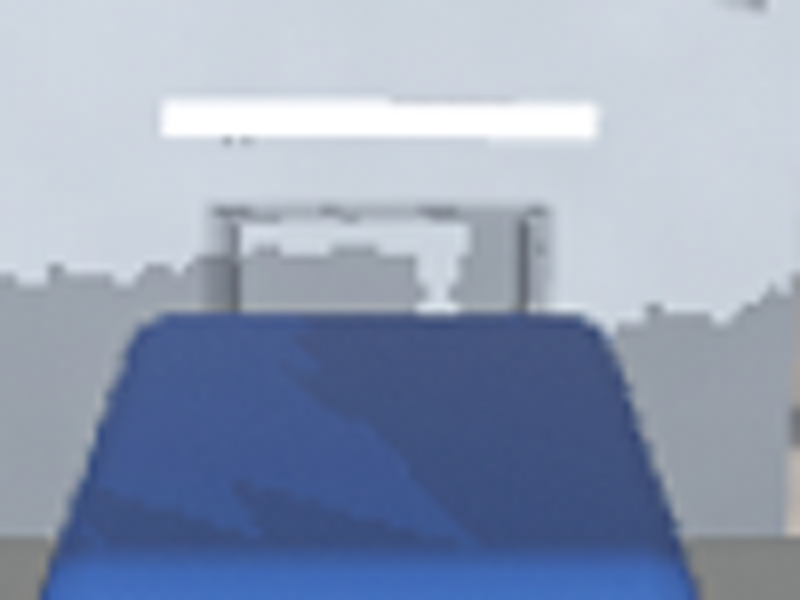

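Run:
```python
from h import *
pose=wpose(); s=snapshot("wrist"); I=(np.zeros(3),np.eye(3))
z=.0862-.03
for u,v,zz in [(208,206,z),(550,206,z),(160,119,z),(598,121,z),(137,318,.0091),(606,318,.0091)]:
    print(watz(s,I,270+u/8,165+v/8,zz))
print(pose)
```

```text
[ 0.0183 -0.0134  0.0562]
[0.0183 0.0168 0.0562]
[ 0.0261 -0.0175  0.0562]
[0.026  0.0209 0.0562]
[ 0.0205 -0.0154  0.0091]
[0.0205 0.0173 0.0091]
(array([ 0.4957, -0.3266,  0.0866]), array([[ 0.2168, -0.9762,  0.0024],
       [-0.9762, -0.2168, -0.0008],
       [ 0.0013, -0.0021, -1.    ]]))
```

```bash
python3 -m pendant '[[-0.0003,0.0007,0.015,0,0,0,-1],[-0.0003,0.0007,0.026,0,0,0,-1],[-0.0003,0.0007,0.031,0,0,0,-1],[-0.0003,0.0007,0.035,0,0,0,-1],[-0.0003,0.0007,0.038,0,0,0,-1],[-0.0003,0.0007,0.038,0,0,0,-1]]'
```

```text
clock: 8.0
tool_pos: [0.4937, -0.3263, 0.0467]
orientation: [180.0, 0.0, -77.5]
force: [0.2, 0.4, -1.5]
opening: 0.0339
```

```bash
python3 -m pendant '[[0,0,0.003,0,0,0,-1],[0,0,0.006,0,0,0,-1],[0,0,0.008,0,0,0,-1],[0,0,0.009,0,0,0,-1],[0,0,0.009,0,0,0,-1]]'
```

```text
clock: 8.62
tool_pos: [0.4938, -0.3263, 0.039]
orientation: [-180.0, -0.0, -77.5]
force: [-3.6, 2.9, 8.1]
opening: 0.0338
```

```bash
python3 -m pendant '[[0,0,0.001,0,0,0,-1],[0,0,0.002,0,0,0,-1],[0,0,0.002,0,0,0,-1]]'
python3 - <<'E'
from h import *
s=snapshot("side"); crop(s["image"],300,120,160,100,5,"s5.png")
s=snapshot("wrist"); crop(s["image"],240,150,150,110,5,"w5.png")
E
```

```text
clock: 9.0
tool_pos: [0.4938, -0.3264, 0.039]
orientation: [-180.0, -0.1, -77.5]
force: [-7.4, 8.2, 25.7]
opening: 0.034
```

View pics/s5.png

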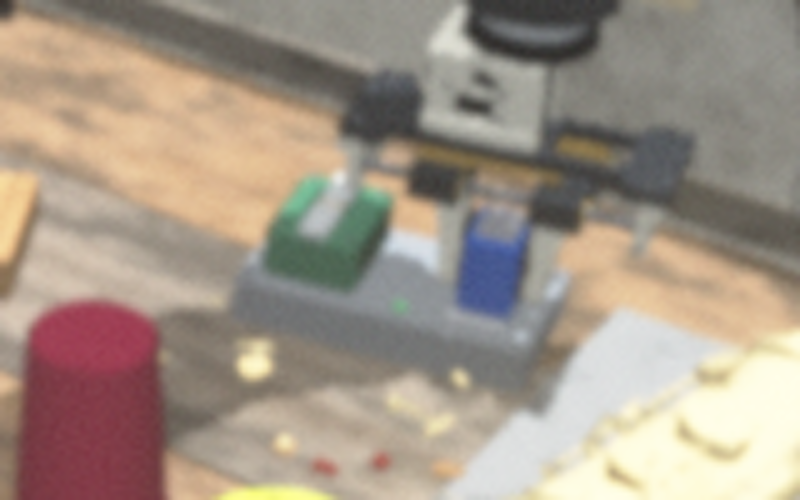

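View pics/w5.png

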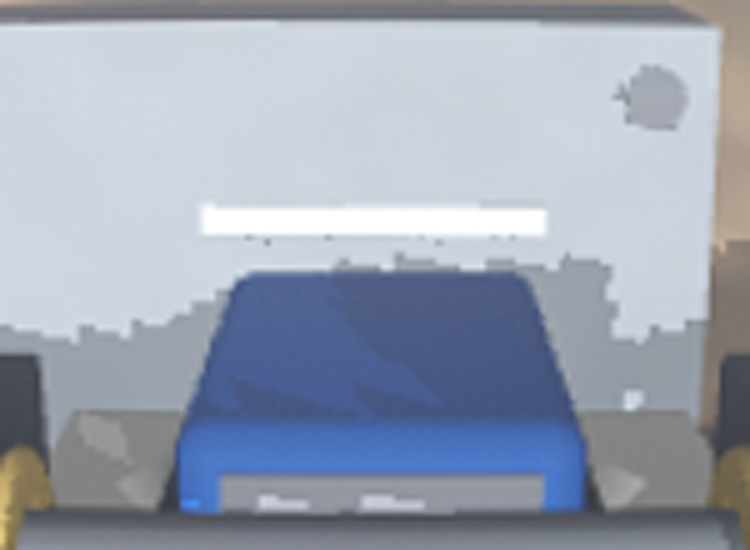

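```bash
python3 -m pendant '[[0,0,-0.003,0,0,0,-1],[0,0,-0.003,0,0,0,0.15],[0,0,-0.003,0,0,0,0.15],[0,0,-0.003,0,0,0,0.15],[0,0,-0.003,0,0,0,0.15]]' && python3 -m pendant '[[0,0,-0.02,0,0,0,0.15],[0,0,-0.06,0,0,0,0.15],[0,0,-0.12,0,0,0,0.15],[0,0,-0.18,0,0,0,0.5],[0,0,-0.19,0,0,0,1],[0,0,-0.19,0,0,0,1]]'
python3 - <<'E'
from h import *
goto(.44,.213,.15,4)
s=snapshot("wrist"); cv2.imwrite("pics/w6.png",s["image"])
E
```

```text
clock: 9.72
tool_pos: [0.4938, -0.3264, 0.0388]
orientation: [180.0, 0.0, -77.5]
force: [-0.0, 0.1, -0.1]
opening: 0.0505
clock: 10.48
tool_pos: [0.494, -0.3263, 0.2296]
orientation: [-179.9, -0.0, -77.5]
force: [-0.7, -0.1, 0.0]
opening: 0.0748
clock 10.475 now [ 0.494  -0.3263  0.2296] [-179.9107   -0.0265  -77.5173] F [-0.6555 -0.1071  0.0438] open 0.0748
shift [-0.5383 -0.0637  0.0794] rotvec [-0.001  -0.0015 -1.4227]
```

View pics/w6.png

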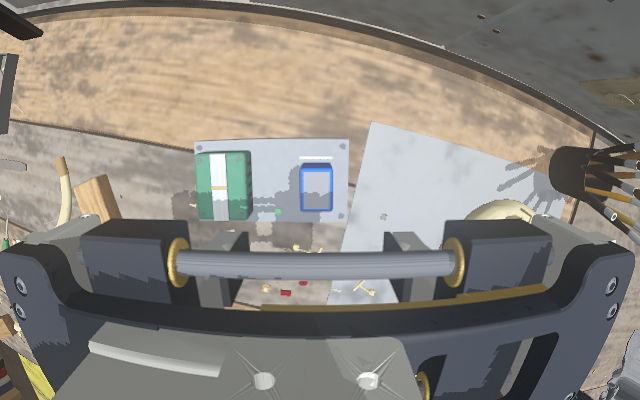

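```bash
python3 - <<'E'
from h import *
goto(.40,.213,.22,4)
E
python3 -m pendant '[[-0.04,-0.002,-0.03,0,0,-0.12,1],[-0.1,-0.004,-0.03,0,0,-0.24,1],[-0.16,-0.006,-0.03,0,0,-0.37,1],[-0.21,-0.008,-0.03,0,0,-0.5,1],[-0.26,-0.012,-0.03,0,0,-0.63,1],[-0.31,-0.02,-0.03,0,0,-0.76,1],[-0.36,-0.03,-0.02,0,0,-0.89,1],[-0.41,-0.05,-0.01,0,0,-1.02,1],[-0.45,-0.065,0,0,0,-1.15,1],[-0.49,-0.08,0,0,0,-1.28,1],[-0.53,-0.1,0.01,0,0,-1.42,1],[-0.547,-0.103,0.01,0,0,-1.423,1]]'
python3 -m pendant '[[0,0,0,0,0,0,1]]'
python3 - <<'E'
from h import *
goto(.44,.213,.15,4)
s=snapshot("wrist"); cv2.imwrite("pics/w7.png",s["image"])
E
```

```text
clock 10.525 now [ 0.4934 -0.326   0.2281] [179.9711   0.0517 -77.5257] F [-0.2025  0.8823  0.1919] open 0.0786
shift [-0.5465 -0.0252  0.0086] rotvec [-0.0002  0.0011 -1.4229]
clock: 12.02
tool_pos: [0.4753, 0.2311, 0.2158]
orientation: [179.8, 0.2, 4.1]
force: [0.2, -0.3, 1.1]
opening: 0.0874
clock: 12.15
tool_pos: [0.4754, 0.2302, 0.2173]
orientation: [179.9, 0.2, 4.0]
force: [-0.2, 0.4, 1.0]
opening: 0.0875
clock 12.15 now [0.4754 0.2302 0.2173] [179.8704   0.1557   4.0173] F [-0.1688  0.3573  0.9526] open 0.0875
shift [-0.0363  0.0145  0.0674] rotvec [0.0023 0.0027 0.0003]
```

View pics/w7.png

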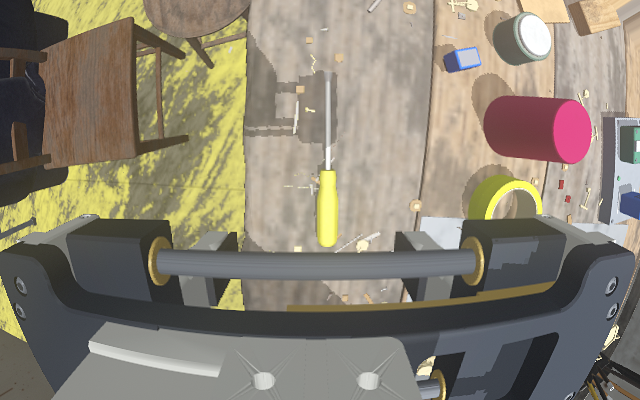

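Run:
```python
from h import *
crop(cv2.imread("pics/w7.png"),280,60,100,190,3.1,"w7c.png")
```

```text
(no output)
```

View pics/w7c.png

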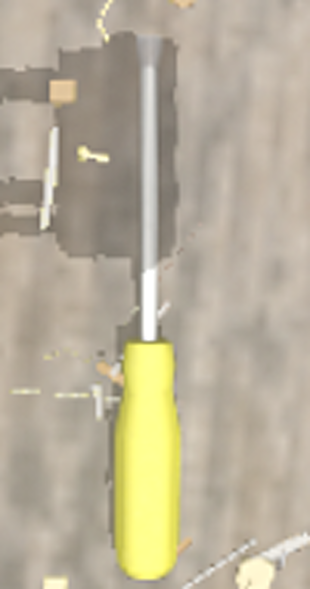

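Run:
```python
from h import *
pose=wpose(); s=snapshot("wrist")
a=[watz(s,pose,280+u/3.1,60+v/3.1,.012) for u,v in [(150,38),(148,342),(148,450),(148,578)]]
print(a)
d=a[1]-a[3];print(np.linalg.norm(d),np.degrees(np.arctan2(d[1],d[0])))
d2=a[0]-a[3];print(np.linalg.norm(d2),np.degrees(np.arctan2(d2[1],d2[0])))
c=(a[1]+a[3])/2;print(c)
goto(c[0],c[1],.2,3)
```

```text
[array([0.6035, 0.2252, 0.012 ]), array([0.4877, 0.2173, 0.012 ]), array([0.4452, 0.2139, 0.012 ]), array([0.3912, 0.2094, 0.012 ])]
0.09689372192994106 4.668905150757873
0.2129198000654722 4.241962273686747
[0.4394 0.2134 0.012 ]
clock 12.25 now [0.4756 0.2291 0.2183] [179.9331   0.0791   3.9657] F [-0.4832 -0.52    0.0809] open 0.0879
shift [-0.0371  0.0132  0.0183] rotvec [0.0012 0.0014 0.0169]
```

Run:
```python
from h import *
s=snapshot("scene"); t=snapshot("side")
for u,v in [(207,232),(225,219),(243,218),(262,236)]:
    for z in (0,.04,.08,.12):
        p=atz(s,u,v,z); print((u,v),z,p[:2],proj(t,p)[0])
crop(cv2.imread("pics/side0.png"),320,200,160,120,5,"sd.png")
```

```text
(207, 232) 0 [0.3538 0.1512] [346.9243 309.541 ]
(207, 232) 0.04 [0.341 0.125] [359.9189 292.496 ]
(207, 232) 0.08 [0.3281 0.0988] [373.3225 274.9145]
(207, 232) 0.12 [0.3152 0.0727] [387.1548 256.7707]
(225, 219) 0 [0.4055 0.1464] [328.8515 296.3907]
(225, 219) 0.04 [0.3902 0.1204] [342.0025 280.2966]
(225, 219) 0.08 [0.3749 0.0945] [355.5967 263.6602]
(225, 219) 0.12 [0.3596 0.0685] [369.6568 246.4537]
(243, 218) 0 [0.4346 0.1158] [326.5283 281.964 ]
(243, 218) 0.04 [0.4179 0.0913] [339.2723 266.8901]
(243, 218) 0.08 [0.4012 0.0668] [352.4772 251.271 ]
(243, 218) 0.12 [0.3846 0.0423] [366.1686 235.0766]
(262, 236) 0 [0.4267 0.0459] [346.4345 266.0998]
(262, 236) 0.04 [0.4104 0.0247] [358.0658 252.1197]
(262, 236) 0.08 [0.3941 0.0035] [370.15   237.5951]
(262, 236) 0.12 [ 0.3778 -0.0177] [382.7142 222.4937]
```

View pics/sd.png

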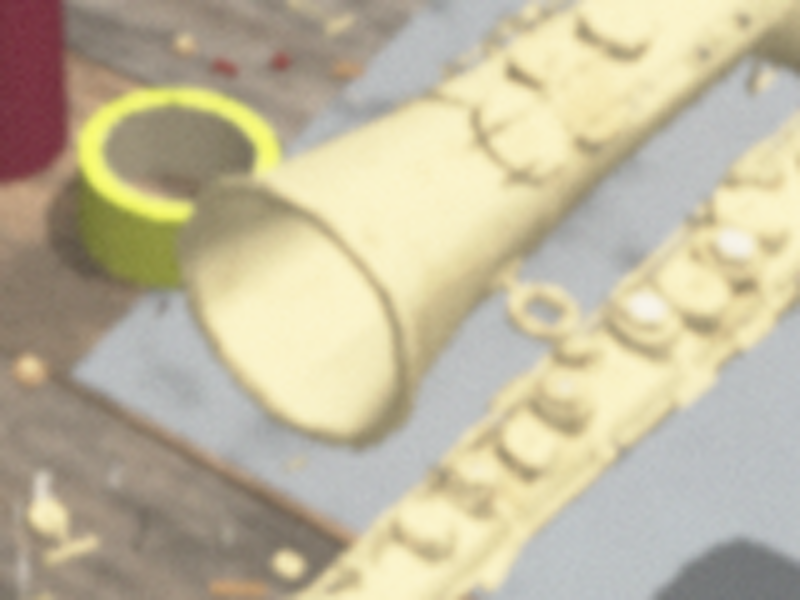

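```bash
python3 - <<'E'
from h import *
goto(.450,.2143,.08,4.4)
E
python3 -m pendant '[[-0.015,0.01,0.03,0,0,0,1],[-0.0265,0.0132,0.08,0,0,-0.007,0.3],[-0.0265,0.0132,0.12,0,0,-0.007,0.3],[-0.0265,0.0132,0.138,0,0,-0.007,0.3],[-0.0265,0.0132,0.138,0,0,-0.007,0.3],[-0.0265,0.0132,0.138,0,0,-0.007,0.3]]'
python3 - <<'E'
from h import *
goto(.450,.2143,.0025,4.4)
s=snapshot("wrist"); cv2.imwrite("pics/w8.png",s["image"])
pose=wpose()
print(wproj(s,pose,[[.488,.2172,.012],[.6035,.2252,.004],[.464,.2153,.012]]))
E
```

```text
clock 12.35 now [0.4759 0.229  0.219 ] [179.989    0.0172   3.9417] F [ 0.256  -0.0314 -1.0025] open 0.0876
shift [-0.0268  0.0128  0.139 ] rotvec [ 0.0002  0.0003 -0.008 ]
clock: 13.1
tool_pos: [0.4512, 0.215, 0.0822]
orientation: [-179.9, -0.1, 4.4]
force: [-0.3, 0.0, 0.4]
opening: 0.0574
clock 13.1 now [0.4512 0.215  0.0822] [-179.9477   -0.0747    4.3918] F [-0.3002  0.0202  0.4072] open 0.0574
shift [-0.0014  0.0007  0.0797] rotvec [-0.0009 -0.0013 -0.0001]
[[319.2842 164.0599]
 [320.5691  15.733 ]
 [319.2322 195.7373]]
```

View pics/w8.png

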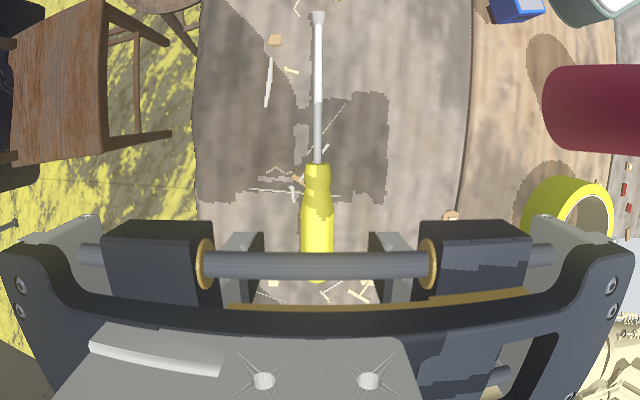

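```bash
python3 -m pendant '[[-0.0005,0.0003,0.04,0,0,0,0.3],[-0.0005,0.0003,0.065,0,0,0,0.3],[-0.0005,0.0003,0.074,0,0,0,0.3],[-0.0005,0.0003,0.077,0,0,0,0.3],[-0.0005,0.0003,0.077,0,0,0,0.3]]'
```

```text
clock: 13.78
tool_pos: [0.4507, 0.2152, 0.0049]
orientation: [-179.9, -0.1, 4.4]
force: [0.4, 0.1, 0.3]
opening: 0.057
```

```bash
python3 -m pendant '[[0,0,0.002,0,0,0,0.3],[0,0,0.002,0,0,0,0.3],[0,0,0.002,0,0,0,-1],[0,0,0.002,0,0,0,-1],[0,0,0.002,0,0,0,-1],[0,0,0.002,0,0,0,-1],[0,0,0.002,0,0,0,-1],[0,0,0.002,0,0,0,-1]]'
```

```text
clock: 14.78
tool_pos: [0.4501, 0.2146, 0.0021]
orientation: [180.0, 0.0, 4.4]
force: [-0.4, -0.3, 0.5]
opening: 0.0245
```

```bash
python3 -m pendant '[[0,0,-0.015,0,0,0,-1],[0,0,-0.04,0,0,0,-1],[0,0,-0.07,0,0,0,-1],[0,0,-0.08,0,0,0,-1],[0,0,-0.08,0,0,0,-1]]'
python3 - <<'E'
from h import *
print(ctrl.get_obs()["orientation"])
s=snapshot("wrist"); cv2.imwrite("pics/w9.png",s["image"])
s=snapshot("side"); crop(s["image"],200,200,160,120,5,"s9.png")
E
```

```text
clock: 15.4
tool_pos: [0.4502, 0.2148, 0.0823]
orientation: [-179.9, -0.0, 4.4]
force: [-0.6, -0.3, -1.0]
opening: 0.0245
[-179.9451   -0.0409    4.4113]
```

View pics/w9.png

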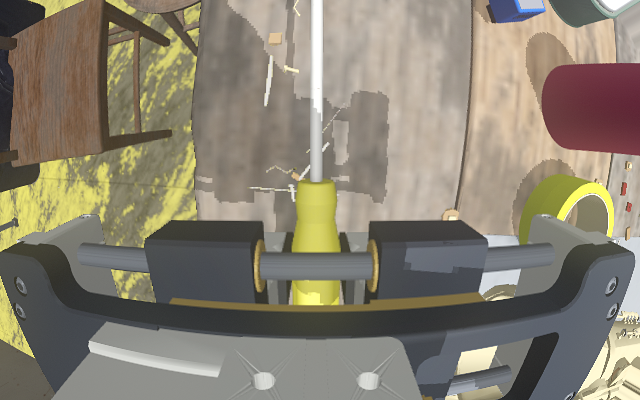

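View pics/s9.png

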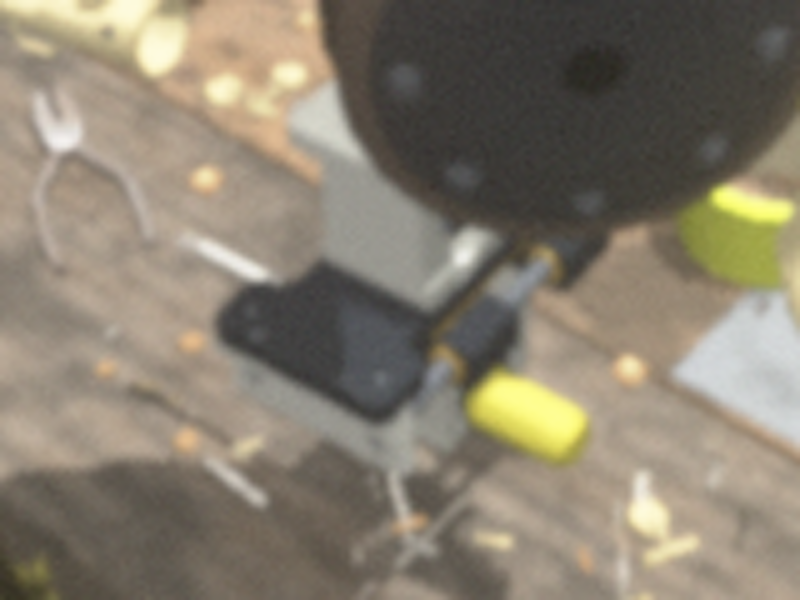

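```bash
python3 -m pendant '[[0,0,-0.03,0,0,0,-1],[0,0,-0.07,0,0,0,-1],[0,0,-0.11,0,0,0,-1],[0,0,-0.13,0,0,0,-1],[0,0,-0.13,0,0,0,-1],[0,0,-0.13,0,0,0,-1]]'
python3 - <<'E'
from h import *
goto(.574,-.2,.22,-77.5)
s=snapshot("scene"); cv2.imwrite("pics/sc10.png",s["image"]); crop(s["image"],180,60,200,150,4,"sc10c.png")
p,R=wpose()
for a in [-.15,0,.15][1:2]:
    pts=[p+R@np.array([x,0,-.0099]) for x in (-.057,.038,.153)]; print(proj(s,np.array(pts)))
s=snapshot("side"); cv2.imwrite("pics/sd10.png",s["image"]); print(proj(s,np.array(pts)))
E
```

```text
clock: 16.25
tool_pos: [0.4494, 0.2141, 0.2103]
orientation: [179.9, 0.1, 4.4]
force: [0.4, -0.7, -1.0]
opening: 0.0246
clock 16.25 now [0.4494 0.2141 0.2103] [179.92     0.1306   4.4053] F [ 0.3871 -0.6899 -1.0394] open 0.0246
shift [ 0.0924  0.4225 -0.0093] rotvec [0.0028 0.0009 1.4295]
[[180.4854 143.0708]
 [213.5738 117.2214]
 [249.2399  89.3582]]
[[316.7756 240.0451]
 [274.5432 221.1124]
 [229.4285 200.8876]]
```

View pics/sc10c.png

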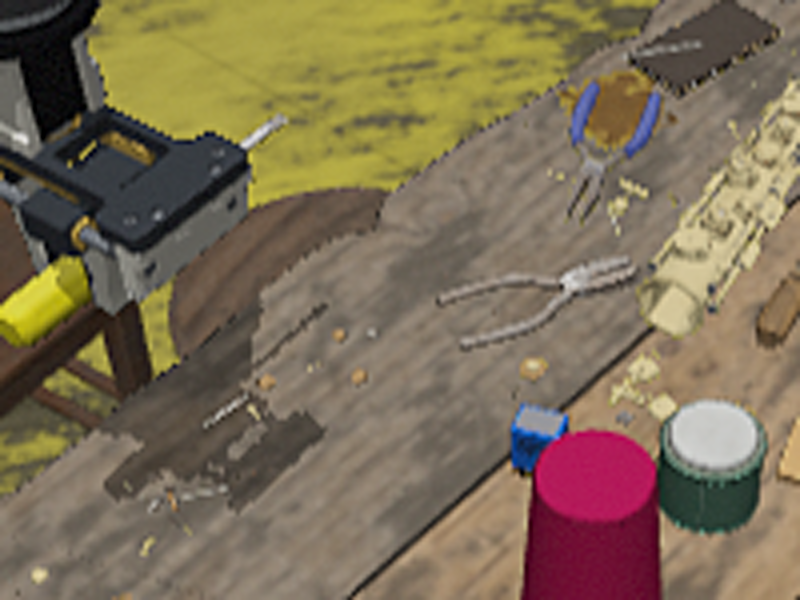

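View pics/sd10.png

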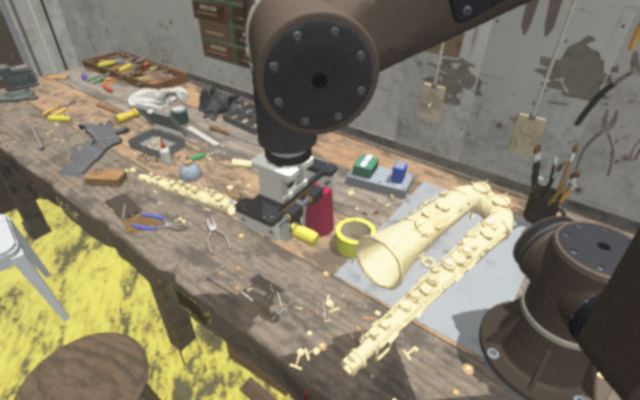

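Run:
```python
from h import *
s=snapshot("scene"); t=snapshot("side")
def tri(a,b):
    e1,d1=ray(s,*a);e2,d2=ray(t,*b)
    k=np.linalg.lstsq(np.c_[d1,-d2],e2-e1,rcond=None)[0]
    return e1+k[0]*d1,e2+k[1]*d2
print(tri((514,144),(318,83)),tri((586,192),(318,83)),tri((586,192),(360,70)),tri((568,14),(318,30)))
goto(.576,-.212,.215,-77.5)
```

```text
(array([ 0.7816, -0.3144,  0.255 ]), array([ 0.7921, -0.3122,  0.2676])) (array([ 0.8646, -0.4723,  0.1542]), array([ 0.906 , -0.4614,  0.1999])) (array([ 0.7289, -0.4604,  0.2744]), array([ 0.7356, -0.4592,  0.2818])) (array([ 0.8188, -0.2957,  0.4959]), array([ 0.785 , -0.3006,  0.4239]))
clock 16.45 now [0.4498 0.2143 0.2109] [179.9247   0.0925   4.4191] F [-1.1837 -0.13   -1.6195] open 0.0241
shift [ 0.093   0.4348 -0.0037] rotvec [0.0022 0.0004 1.4298]
```

```bash
python3 -m pendant '[[0.003,0.015,-0.003,0,0,0.04,-1],[0.008,0.04,-0.006,0,0,0.12,-1],[0.016,0.075,-0.006,0,0,0.24,-1],[0.024,0.11,-0.006,0,0,0.36,-1],[0.032,0.145,-0.006,0,0,0.48,-1],[0.04,0.18,-0.006,0,0,0.6,-1],[0.048,0.215,-0.006,0,0,0.72,-1],[0.056,0.25,-0.006,0,0,0.84,-1],[0.064,0.285,-0.006,0,0,0.96,-1],[0.072,0.32,-0.006,0,0,1.08,-1],[0.078,0.35,-0.006,0,0,1.17,-1],[0.082,0.37,-0.006,0,0,1.23,-1]]'
python3 - <<'E'
from h import *
goto(.576,-.212,.215,-77.5)
E
```

```text
clock: 17.95
tool_pos: [0.5603, -0.1499, 0.2178]
orientation: [180.0, 0.0, -66.3]
force: [-0.3, 1.2, -1.3]
opening: 0.0244
clock 17.95 now [ 0.5603 -0.1499  0.2178] [179.9678   0.0075 -66.314 ] F [-0.3334  1.1851 -1.2801] open 0.0244
shift [0.0632 0.0106 0.0028] rotvec [0.0006 0.0001 0.1952]
```

```bash
python3 -m pendant '[[0.02,0.003,0,0,0,0.06,-1],[0.04,0.006,0.002,0,0,0.12,-1],[0.056,0.009,0.002,0,0,0.18,-1],[0.0632,0.0106,0.0028,0,0,0.195,-1],[0.0632,0.0106,0.0028,0,0,0.195,-1],[0.0632,0.0106,0.0028,0,0,0.195,-1]]'
python3 - <<'E'
from h import *
print(wpose())
s=snapshot("wrist"); cv2.imwrite("pics/w11.png",s["image"])
s=snapshot("scene"); cv2.imwrite("pics/sc11.png",s["image"])
s=snapshot("side"); cv2.imwrite("pics/sd11.png",s["image"]);crop(s["image"],300,80,160,120,5,"sd11.png")
goto(.576,-.212,.215,-77.5)
E
```

```text
clock: 18.7
tool_pos: [0.5763, -0.2096, 0.2153]
orientation: [-180.0, 0.0, -77.2]
force: [0.4, 0.4, -0.4]
opening: 0.0248
(array([ 0.5763, -0.2096,  0.2153]), array([[ 0.2219, -0.9751,  0.0001],
       [-0.9751, -0.2219,  0.0001],
       [-0.0001, -0.0001, -1.    ]]))
clock 18.85 now [ 0.5764 -0.2095  0.2155] [-179.9803   -0.0038  -77.1722] F [-0.3314  0.4073 -0.7541] open 0.0248
shift [0.0023 0.001  0.0005] rotvec [-0.0003 -0.0001  0.0057]
```

View pics/w11.png

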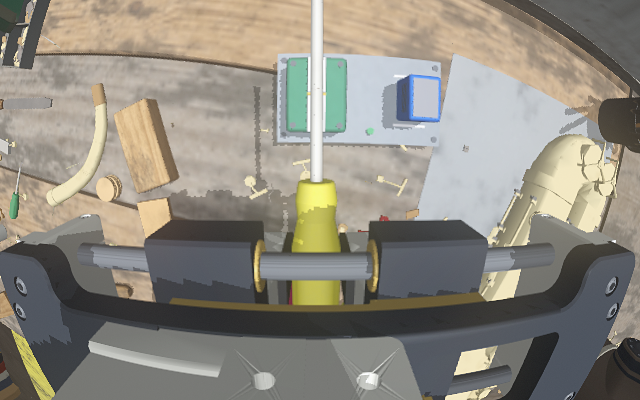

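View pics/sc11.png

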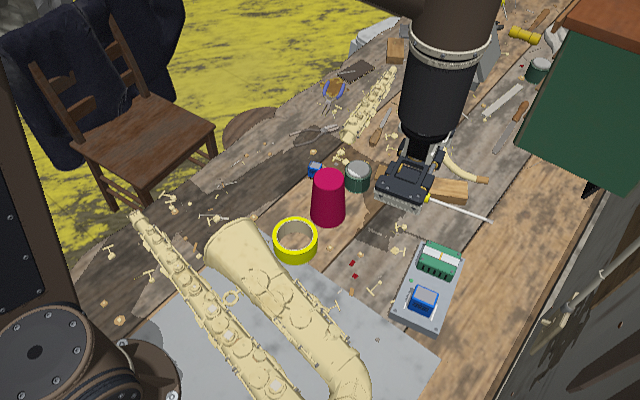

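View pics/sd11.png

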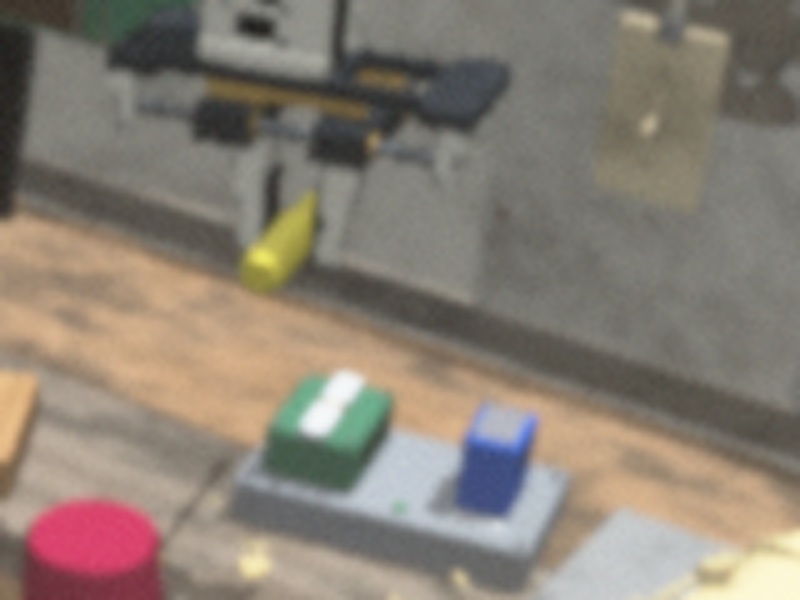

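Run:
```python
from h import *
crop(cv2.imread("pics/w11.png"),270,0,100,200,3,"w11c.png")
crop(cv2.imread("pics/sc11.png"),410,180,100,80,8,"sc11c.png")
s=snapshot("scene");p,R=wpose()
for x,z in [(.038,-.0099),(.0925,-.0099),(.153,-.0099),(.153,-.0069),(.153,-.0129),(.153,-.0049)]:
    print(x,z,proj(s,p+R@np.array([x,0,z])))
```

```text
0.038 -0.0099 [[427.3549 197.8527]]
0.0925 -0.0099 [[456.7294 208.756 ]]
0.153 -0.0099 [[490.641  221.3433]]
0.153 -0.0069 [[490.1052 222.3287]]
0.153 -0.0129 [[491.1802 220.3518]]
0.153 -0.0049 [[489.7499 222.9822]]
```

View pics/w11c.png

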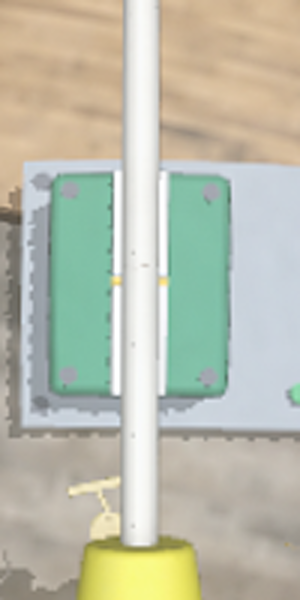

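View pics/sc11c.png

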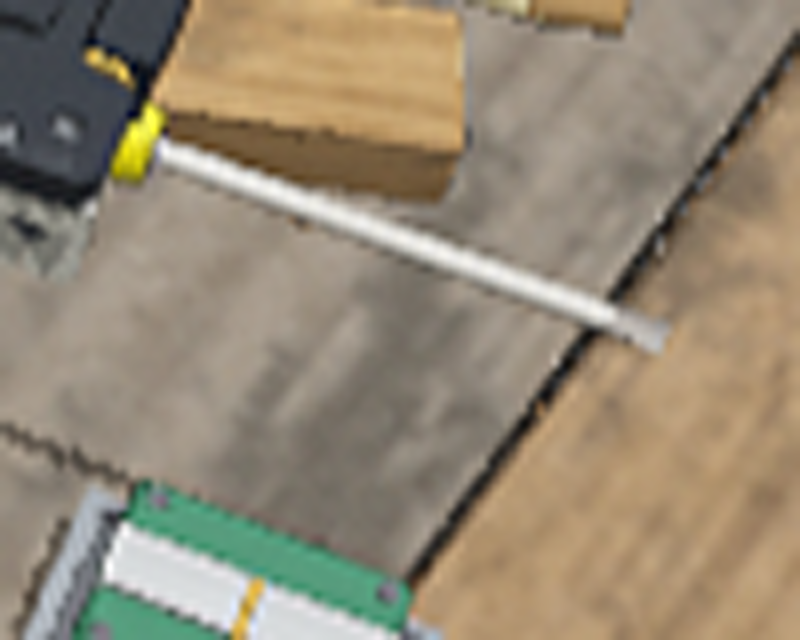

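Run:
```python
from h import *
s=snapshot("wrist"); I=(np.zeros(3),np.eye(3))
f=lambda u,v,z: watz(s,I,270+u/3,v/3,z)
zb=-.0099
print("blade far",f(142.5,3,zb),"near",f(139.5,535,zb),"junction",f(139.5,548,zb))
zp=.2154-.07
c=np.array([f(114,170,zp),f(168,170,zp),f(167,395,zp),f(112,395,zp)]); print(c,c.mean(0))
print("spacer",f(117,281,zp),f(163,281,zp))
print("side angle",np.degrees(np.arctan2((c[0]+c[1]-c[2]-c[3])[1],(c[0]+c[1]-c[2]-c[3])[0])))
```

```text
blade far [ 0.1268  0.0012 -0.0099] near [ 0.0387  0.0009 -0.0099] junction [ 0.0366  0.0009 -0.0099]
[[ 0.1322 -0.0071  0.1454]
 [ 0.1323  0.0103  0.1454]
 [ 0.0578  0.0101  0.1454]
 [ 0.0578 -0.0077  0.1454]] [0.095  0.0014 0.1454]
spacer [ 0.095  -0.0061  0.1454] [0.0951 0.0087 0.1454]
side angle 0.2784156830168512
```

```bash
python3 -m pendant '[[0.001,0.0002,0.02,0,0,0,-1],[0.0032,0.0003,0.05,0,0,0,-1],[0.0032,0.0003,0.08,0,0,0,-1],[0.0032,0.0003,0.105,0,0,0,-1],[0.0032,0.0003,0.118,0,0,0,-1],[0.0032,0.0003,0.118,0,0,0,-1],[0.0032,0.0003,0.118,0,0,0,-1]]'
python3 - <<'E'
from h import *
print(wpose())
s=snapshot("wrist"); crop(s["image"],250,0,130,200,3,"w12.png")
s=snapshot("scene"); crop(s["image"],390,190,110,90,7,"sc12.png")
s=snapshot("side"); crop(s["image"],320,120,120,90,6,"sd12.png")
E
```

```text
clock: 19.82
tool_pos: [0.5776, -0.2133, 0.0984]
orientation: [-179.9, -0.0, -77.2]
force: [0.3, -0.4, -1.3]
opening: 0.0245
(array([ 0.5776, -0.2133,  0.0984]), array([[ 0.2215, -0.9752,  0.0016],
       [-0.9752, -0.2215, -0.0004],
       [ 0.0007, -0.0015, -1.    ]]))
```

View pics/w12.png

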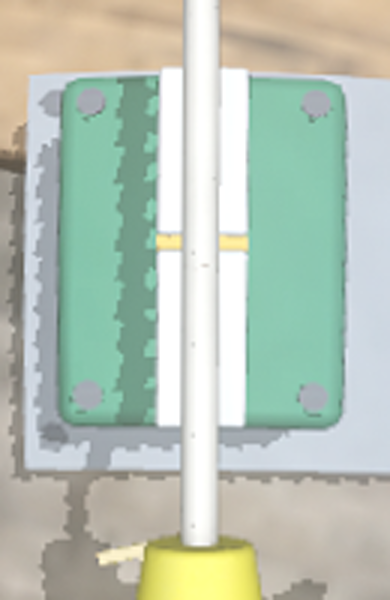

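View pics/sc12.png

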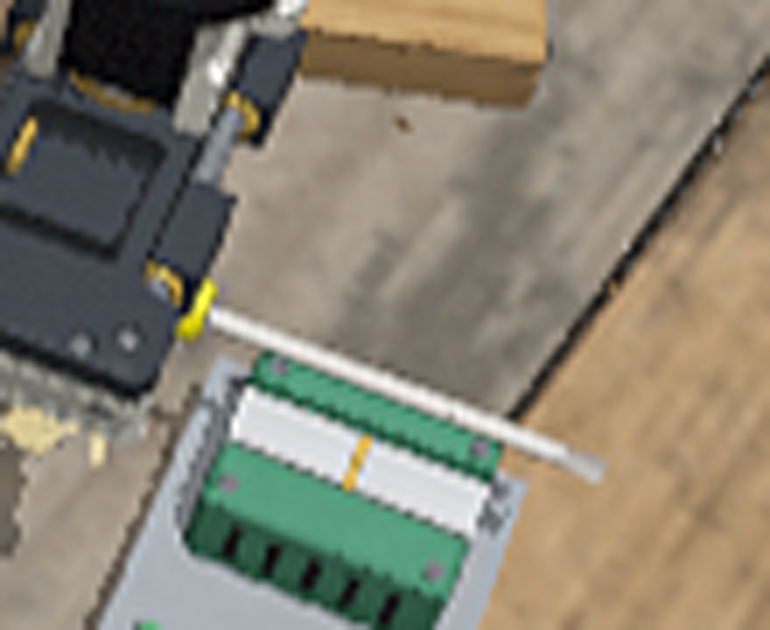

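View pics/sd12.png

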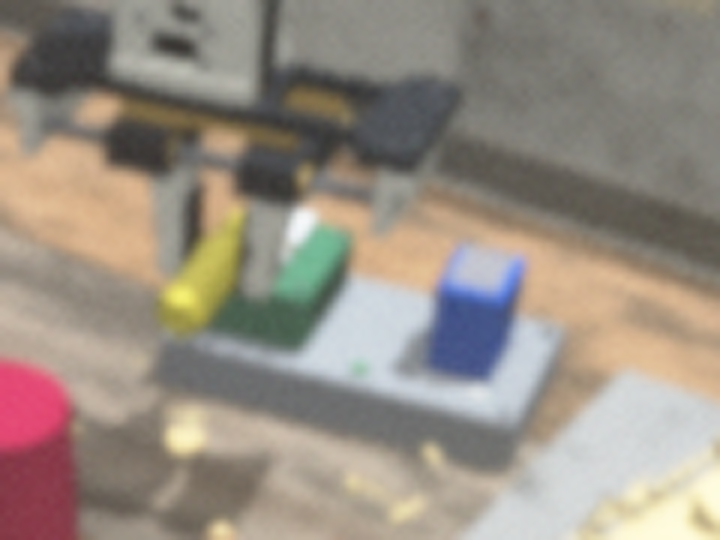

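Run:
```python
from h import *
s=snapshot("wrist"); I=(np.zeros(3),np.eye(3));p,R=wpose();print(p)
f=lambda u,v,z: watz(s,I,250+u/3,v/3,z)
zb=-.0099
print("blade far",f(201,3,zb),"near",f(199,535,zb),"junction",f(199,546,zb))
zp=p[2]-.07
c=np.array([f(160,70,zp),f(249,70,zp),f(247,425,zp),f(157,425,zp)]); print(c,c.mean(0))
print("spacer",f(157,242,zp),f(249,242,zp))
d=(c[0]+c[1]-c[2]-c[3]);print("side angle",np.degrees(np.arctan2(d[1],d[0])))
S=snapshot("scene")
for x in (.038,.153): print(proj(S,p+R@np.array([x,0,zb])))
```

```text
[ 0.5773 -0.2132  0.0982]
blade far [ 0.1268  0.001  -0.0099] near [ 0.0387  0.0008 -0.0099] junction [ 0.0369  0.0008 -0.0099]
[[ 0.1276 -0.0071  0.0282]
 [ 0.1277  0.0107  0.0282]
 [ 0.0544  0.0104  0.0282]
 [ 0.0544 -0.0075  0.0282]] [0.091  0.0016 0.0282]
spacer [ 0.0912 -0.0075  0.0282] [0.0912 0.0106 0.0282]
side angle 0.3025611007059221
[[417.5959 234.3199]]
[[473.7781 256.6284]]
```

```bash
python3 -m pendant '[[-0.0005,0.0006,0.008,0,0,0,-1],[-0.0005,0.0006,0.016,0,0,0,-1],[-0.0005,0.0006,0.022,0,0,0,-1],[-0.0005,0.0006,0.025,0,0,0,-1],[-0.0005,0.0006,0.026,0,0,0,-1],[-0.0005,0.0006,0.026,0,0,0,-1],[-0.0005,0.0006,0.026,0,0,0,-1]]'
python3 - <<'E'
from h import *
print(wpose())
s=snapshot("wrist"); crop(s["image"],250,0,130,200,3,"w13.png")
s=snapshot("scene"); cv2.imwrite("pics/sc13f.png",s["image"]);crop(s["image"],390,200,110,90,7,"sc13.png")
s=snapshot("side"); crop(s["image"],320,120,120,90,6,"sd13.png")
E
```

```text
clock: 20.95
tool_pos: [0.5763, -0.2129, 0.0715]
orientation: [-180.0, -0.0, -77.2]
force: [-0.5, -0.0, -0.7]
opening: 0.0245
(array([ 0.5763, -0.2129,  0.0715]), array([[ 0.2212, -0.9752,  0.0005],
       [-0.9752, -0.2212, -0.0001],
       [ 0.0002, -0.0004, -1.    ]]))
```

View pics/w13.png

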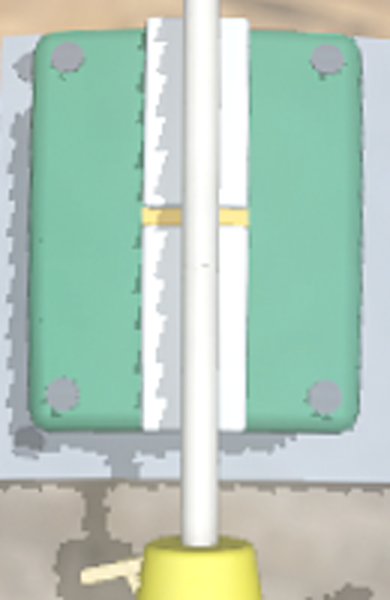

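View pics/sc13.png

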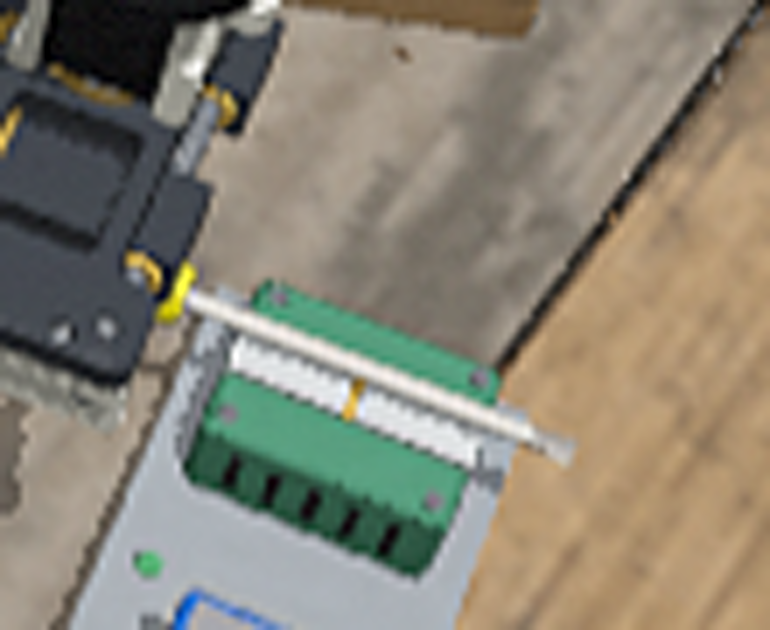

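View pics/sc13f.png

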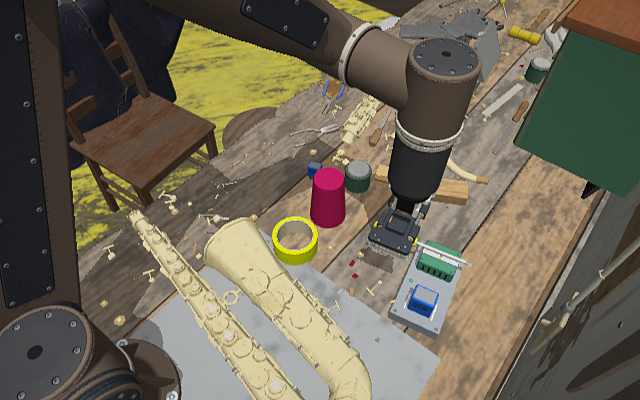

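View pics/sd13.png

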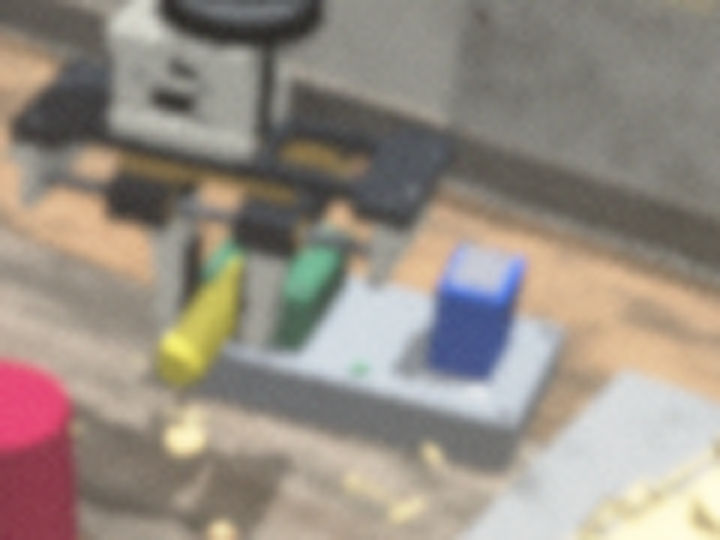

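Run:
```python
from h import *
s=snapshot("wrist"); I=(np.zeros(3),np.eye(3));p,R=wpose();print(p)
f=lambda u,v,z: watz(s,I,250+u/3,v/3,z)
zb=-.0099
print("blade far",f(201,3,zb),"mid",f(199.7,215,zb),"near",f(199.5,535,zb),"junction",f(199,547,zb))
zp=p[2]-.07
c=np.array([f(147,18,zp),f(249,18,zp),f(246.5,430,zp),f(142,430,zp)]); print(c,c.mean(0))
print("spacer",f(142,216,zp),f(250,216,zp))
S=snapshot("scene")
print([proj(S,p+R@np.array([x,0,zb])) for x in (.038,.153)])
```

```text
[ 0.5762 -0.2129  0.0715]
blade far [ 0.1268  0.001  -0.0099] mid [ 0.0901  0.0008 -0.0099] near [ 0.0387  0.0009 -0.0099] junction [ 0.0368  0.0008 -0.0099]
[[ 0.1287 -0.0083  0.0015]
 [ 0.1287  0.0093  0.0015]
 [ 0.055   0.0089  0.0015]
 [ 0.055  -0.0089  0.0015]] [0.0919 0.0002 0.0015]
spacer [ 0.0919 -0.0089  0.0015] [0.0919 0.0093 0.0015]
[array([[414.8182, 241.6875]]), array([[469.5726, 263.7408]])]
```

Run:
```python
from plant import ctrl
print(ctrl.get_obs()["qvel"]); print(ctrl.close_job())
```

```text
[-0.00374912  0.13812181  0.02205226  0.03417456  0.0436376  -0.03042176]
the job is handed in; nothing more can be done
None
```

I handed the job in at about 21 s, with the arm still holding the screwdriver over the poles.

- **Power pack:** I plugged it into the socket until it stopped hard. The tool height of 39 mm matched the calculated fully-home height, and the upward push rose to about 26 N. I then released it, and later pictures show it still seated upright.
- **Screwdriver:** I picked it up by its handle and carried it over the row with about 0.2 m of height. The tape, tumbler and tin look undisturbed in the last scene picture.
- **Final position:** The last wrist picture puts the middle of the blade within about 1 mm of the centre of the poles. It is lined up with them to within about 0.5°.
- **Final height:** The blade's axis is about 11 mm above the pole faces, taken from the tool height rather than measured directly. The only force reading was under 1 N, so nothing suggests it touched the demagnetiser.

Two checks were not clean:
- **Camera disagreement:** The scene camera placed everything about 5 mm further towards -y than the wrist camera. I trusted the wrist camera, and the plug going in cleanly supported that.
- **Levelness:** I could only check this to about 1°. Three of the four looks hinted that the tip droops by up to 0.7°, and one showed it level.

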